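Tap the brass ring home in the bedside drinks caddy and stand the can in it

TASK

The brass ring of the wooden drinks caddy stands proud of its round well: tap it down with the fingers, a little at a time on alternate sides of its rim so that it never goes in cocked, until its flange sits fully home and square on the wood all round, and bed it with a firm push of about 25 N (over 40 N would dent it). Then stand the small metal can upright in the ringed well and let go, leaving everything else on the bedside table where it is.

Things in the scene. Friction and masses are not known exactly. Their poses are not given: they have to be found in the camera images.
- ring_top (a point): Open brass ring in the drinks caddy: flat flange 142 mm outside, 118 mm inside diameter, 4 mm thick, over a 15 mm collar (131 mm outside) held tight in the caddy's well. Point: middle of the opening, level with the flange's top face; z: the ring's axis. It cannot turn or shift sideways, only go up, down and tilt. At first the flange stands 9 to 12 mm proud of the wood, tilted up to 1.5 degrees.
- ring: The same ring; origin on its axis, level with the flange's underside. Press the flat of the flange, 65 mm from the axis, with shut fingers. That side then sinks while the far side stays or rises slightly; the middle sinks a third to a half as far. The ring stays where it is left. Tilted over 0.055 rad (one side 7 mm above the other) it is cocked and spoilt: take steps of 3 or 4 mm a side.
- well (a point): Middle of the flat floor of the caddy's round well. Fully home, the ring's flange lies on the wood and the flange's top face is 22 mm above this point (44 mm above the table). z is up; x and y run along the caddy's sides.
- caddy: Drinks caddy: heavy fixed dark wood block, 180 x 180 mm, 40 mm high; origin at the centre of its underside, the round well in its middle, 18 mm deep. The tight fit drags on the ring: the pressed spot moves at 12 to 14 N, somewhat more if faster than 20 mm/s. Once that side of the flange rests on the wood it is solid. More than 20 N while home beds it; over 40 N of finger force dents it.
- can_mid (a point): Small plain aluminium drink can, 53 mm in diameter, 88 mm tall, about 0.2 kg, standing upright; the point is its centre, half-way up. Stood on the well's floor its centre is 44 mm above well.
- tumbler: Clear glass tumbler, upside down, 72 mm in diameter, 85 mm tall; origin at the centre of its underside. Leave alone.
- clock: White alarm clock, 90 x 150 mm, 64 mm high; origin at the centre of its underside. Leave alone.
- remote: Black remote control 160 x 42 x 16 mm, origin at the centre of its underside. Leave alone.
- notepad: White notepad 150 x 105 x 10 mm, origin at the centre of its underside. Leave alone.
- book: Blue book 134 x 205 x 28 mm lying flat, origin at the centre of its underside. Leave alone.
- dish: White china dish 100 mm across, 30 mm high, origin at the centre of its underside. Leave alone.
Mind the look-alikes: they are no part of the job. Leave any orange look-alike of the part that bears can_mid alone.

How it is judged:
By the outcome, as a careful person would: the job done as asked, in the order asked, and still so for the second after the job is handed in, with the robot touching nothing.
It also fails if it takes over 72 s, if anything falls off the work surface, if the arm or the gripper's body presses on something with over 40 N, if the wrist force passes 120 N, or if a joint passes its speed limit or range.

ROBOT

A 7-joint arm with a two-finger parallel gripper is mounted at the origin on the work surface. World frame = base frame: x ahead of the robot, y to its left, z up, the work surface at z = 0. Lengths are in m, angles in degrees, forces in N, time in s.
With the tool pointing down it reaches from about 0.425 to 0.925 m from the base axis. Payload 6.8 kg.
Tool frame: the origin (TCP) lies midway between the tips of the shut fingers; the grasp point (between the pads) lies 19 mm behind it; z points along the fingers, y is the line along which they close (so a half turn about z gives the same grasp; the last joint's range is limited). The gripper opens to 85 mm and grips with 20 to 120 N. Pads are 22 mm wide; open, the fingers measure 114 mm over their backs; the gripper's body (76 mm by 85 mm) begins 54 mm behind the grasp point. The pads swing forward as they close: fully open they stand 13 mm farther back than shut.
Start: joints at [-82.798, 27.33, 1.283, 89.118, -0.659, 63.558, -4.761], TCP at [0.156, 0.657, 0.231] pointing down, gripper open.
Joint ranges: [-169.35, 169.35], [-19.33, 120.38], [-80.79, 83.38], [13.8, 139.57], [-78.32, 258.32], [9.67, 109.79], [-169.56, 169.56]. Speed limits (degrees/s): [136.94, 136.94, 180, 180, 180, 180, 180].

INTERFACE

Orientations are given as a 3x3 rotation matrix whose columns are the frame's x, y, z axes.
In Python, from cell import env gives the robot as it stands. Calls block until the motion is done:
- env.goto(position, orientation): joint-space move of the TCP to a pose.
- env.move_l(position, orientation=None, speed=0.15, max_force=None): straight line of the TCP; orientation=None keeps the orientation; speed is the mean speed in m/s. With max_force (N) it stops when the force on the tool has changed by that much, and returns True; else False.
- env.move_joints(angles): joint-space move.
- env.command_gripper(opening, effort=None): opening from 0.0 (shut) to 1.0 (fully open); effort is the grip in N (None keeps the last); returns when the fingers have stopped.
- env.sleep(seconds).
- env.inverse_kinematics(position, orientation): joint angles nearest the present ones, or None.
- env.read_state(): the state.
- env.read_camera(name): name is "scene" or "top" or "wrist"; returns (picture, depth): 420x560x3 uint8, red, green, blue; 420x560 float32, m along the optical axis (not along the pixel's ray), 0 where there is no reading.
- env.camera_model(name): a dict with "K" (3x3 intrinsics, pixels), "extrinsics" (4x4, takes a point from world to camera coordinates). Camera axes: x right, y up, looking along -z (the intrinsics and any distortion apply to the point x, -y, -z); pixel columns grow to the right and rows downward; lengths in m; the calibration is good to about 2 mm. The wrist camera is an equidistant fisheye: a pixel r from the principal point sees the ray r / f radians off the axis. A picture is of the moment at which its call begins: read the wrist's pose just before it. camera_model takes no time and is no camera call; for the wrist camera it gives the pose at the moment of the call.
A pose or a line that the arm cannot do raises env.IKError and nothing moves.
- env.sign_off(): hands the job in; it is judged then, once.
Trained networks look in the newest picture that a camera, given by its name, has taken for a name from the list of things; names that differ only in an ending like _2 or _b are one class to them, and where a whole thing is asked for, a point or a joint stands for the part that bears it (a point fixed in the world has none). Each returns a list of dicts, best first, with "p" (0 to 1); they miss things now and then, are a little off and sometimes report something else, mostly with a low value. They report only what shows in the picture. A call takes as long as a camera call. They do not tell look-alikes from the thing itself.
- env.find_in(query, camera): "location" ([column, row] as shares, 0 to 1, of the picture: columns of its width, rows of its height, amid what is visible of it).
- env.landmark_of(query, camera): "location" ([column, row] as shares, 0 to 1, of the picture: columns of its width, rows of its height: a listed point, or the origin of a listed thing).
The state is a dict: "time_s": time; "joint_pos": joint angles; "dq": joint speeds; "tau": joint torques, N m; "tcp_pos": TCP position; "orientation": TCP orientation; "ft_force": force on the tool from outside, world axes, zero at the start; "torque": the same for the moment, N m; "finger_gap": opening from 0.0 (shut) to 1.0 (fully open); "grip_force": force on a finger pad.
Only numpy, scipy, OpenCV 4.12 (cv2) and the standard library are available. Lean on these libraries where they do the work, as an engineer would, in place of code of your own. Each camera call takes 0.05 s, during which the arm holds its last target. There are 200 camera calls.

## Working session

There is one attempt and no reset: what is moved stays moved. The work goes in short steps, each a Python script; the robot and the scene stay as the last script left them, time stands still between calls to the robot, and variables do not carry over. Pictures are saved under pics/ and viewed, at most 10 in all, crops included, and the job is handed in when it is done.

```bash
mkdir -p pics; ls
cat > h.py <<'E'
import numpy as np, cv2
from cell import env
def cam(n):
    m=env.camera_model(n); return np.array(m["K"]),np.array(m["extrinsics"]),m
def w(n,u,v,d):
    K,E,_=cam(n); x=(u-K[0,2])/K[0,0]*d; y=(v-K[1,2])/K[1,1]*d
    return (np.linalg.inv(E)@np.array([x,-y,-d,1]))[:3]
def cloud(n,depth):
    K,E,_=cam(n); v,u=np.mgrid[:420,:560]; d=depth
    P=np.stack([(u-K[0,2])/K[0,0]*d,-(v-K[1,2])/K[1,1]*d,-d,np.ones_like(d)],-1)
    return (P@np.linalg.inv(E).T)[...,:3]
E
python3 - <<'E'
from h import *
for n in("top","scene"):
    im,d=env.read_camera(n); cv2.imwrite(f"pics/{n}0.png",im[...,::-1]); np.save(f"{n}0.npy",d); np.save(f"{n}0rgb.npy",im)
    print(n,{k:v for k,v in env.camera_model(n).items() if k!="extrinsics"})
    C=cloud(n,d)
    for q in["ring_top","ring","well","caddy","can_mid","tumbler","clock","remote","notepad","book","dish"]:
        for r in env.landmark_of(q,n)[:3]:
            u,v=r["location"][0]*560,r["location"][1]*420
            if 0<=int(v)<420 and 0<=int(u)<560: print(q,round(r["p"],2),int(u),int(v),C[int(v),int(u)].round(3))
print(env.read_state())
E
```

```text
pics
top {'K': array([[511.27054268,   0.        , 286.56174719],
       [  0.        , 511.27054268, 219.10977904],
       [  0.        ,   0.        ,   1.        ]])}
well 0.92 315 248 [ 0.515 -0.095  0.018]
caddy 0.78 314 248 [ 0.514 -0.092  0.022]
caddy 0.63 426 260 [ 0.482 -0.431  0.064]
can_mid 0.74 209 182 [0.702 0.238 0.086]
can_mid 0.69 200 212 [0.608 0.261 0.086]
can_mid 0.52 235 204 [0.636 0.156 0.084]
tumbler 0.8 202 252 [0.486 0.249 0.084]
tumbler 0.21 315 249 [ 0.511 -0.095  0.021]
clock 0.65 404 194 [ 0.693 -0.374  0.031]
clock 0.63 426 259 [ 0.486 -0.433  0.056]
remote 0.66 239 294 [0.365 0.138 0.016]
notepad 0.85 269 155 [0.814 0.06  0.011]
book 0.65 406 194 [ 0.695 -0.382  0.022]
dish 0.83 154 205 [0.641 0.423 0.003]
scene {'K': array([[460.35229441,   0.        , 276.81732953],
       [  0.        , 460.35229441, 213.2357574 ],
       [  0.        ,   0.        ,   1.        ]])}
ring_top 0.88 247 191 [ 0.476 -0.11   0.026]
ring 0.93 248 196 [ 0.492 -0.105  0.022]
well 0.85 250 198 [ 0.501 -0.098  0.024]
caddy 0.66 248 201 [ 0.511 -0.104  0.022]
can_mid 0.72 364 2
[... 591 characters left out ...]
0405,  -4.76084081]), 'dq': array([-0.0412564 , -0.01072992,  0.0154096 , -0.03035517,  0.05556525,
       -0.01530164, -0.02895545]), 'tau': array([ 1.28415627e-04, -5.96322155e+01,  1.60626803e+00, -2.81539375e+01,
        1.24877453e-02,  1.66960810e-03, -2.34660973e-05]), 'tcp_pos': array([0.15639769, 0.65664521, 0.23130699]), 'orientation': array([[-9.72784212e-01,  2.31712918e-01,  1.56975514e-06],
       [ 2.31712918e-01,  9.72784212e-01, -1.01314434e-05],
       [-3.87461932e-06, -9.49197560e-06, -1.00000000e+00]]), 'ft_force': array([-0.43388494,  1.21291536,  0.12808719]), 'torque': array([-0.00276854, -0.02153703, -0.02873212]), 'grip_force': 0.0, 'finger_gap': 0.9985456873008828}
```

View pics/top0.png

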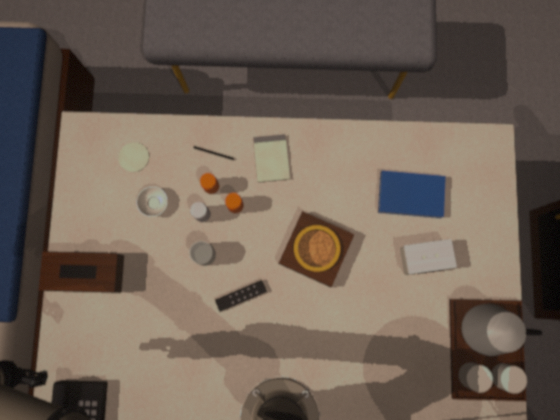

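View pics/scene0.png

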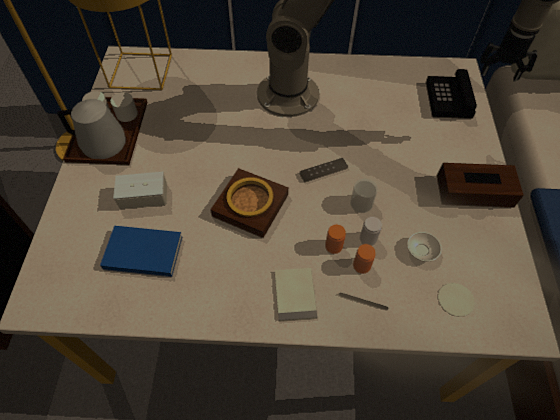

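Run:
```python
from h import *
for n in("top","scene"):
    d=np.load(n+"0.npy"); C=cloud(n,d); im=np.load(n+"0rgb.npy").astype(int)
    # ring: points near caddy with z 0.047..0.062
    m=(np.hypot(C[...,0]-.51,C[...,1]+.10)<.10)&(C[...,2]>.046)&(C[...,2]<.065)&(d>0)
    p=C[m]; print(n,"ring n",len(p),p.mean(0).round(4),np.ptp(p,axis=0).round(3))
    (cx,cy),r=cv2.minEnclosingCircle(p[:,:2].astype(np.float32)); print("circ",round(cx,4),round(cy,4),round(r,4))
    mw=(np.hypot(C[...,0]-.51,C[...,1]+.10)<.14)&(C[...,2]>.033)&(C[...,2]<.045); pw=C[mw]; print("wood",len(pw),pw.mean(0).round(4),cv2.minAreaRect(pw[:,:2].astype(np.float32)))
    for c in[(.7,.238),(.61,.261),(.636,.156)]:
        m=(np.hypot(C[...,0]-c[0],C[...,1]-c[1])<.05)&(C[...,2]>.078)&(C[...,2]<.1)
        p=C[m];cc=im[m]; print("can",c,len(p),p.mean(0).round(4),cv2.minEnclosingCircle(p[:,:2].astype(np.float32)),cc.mean(0).round())
```

```text
top ring n 555 [ 0.5099 -0.0963  0.0524] [0.181 0.189 0.018]
circ 0.5102 -0.0988 0.097
wood 1538 [ 0.5081 -0.0977  0.039 ] ((0.5108134150505066, -0.09741955995559692), (0.17991171777248383, 0.1807342916727066), 67.22374725341797)
can (0.7, 0.238) 203 [0.7058 0.2434 0.0863] ((0.7061988711357117, 0.24319790303707123), 0.026096342131495476) [163.  86.  25.]
can (0.61, 0.261) 214 [0.6135 0.2668 0.0867] ((0.613737165927887, 0.2666131258010864), 0.026133805513381958) [159. 150. 140.]
can (0.636, 0.156) 207 [0.6454 0.1627 0.0868] ((0.6454468965530396, 0.16215282678604126), 0.025674713775515556) [163.  86.  22.]
scene ring n 503 [ 0.5139 -0.0979  0.0529] [0.149 0.153 0.015]
circ 0.515 -0.0961 0.0829
wood 1511 [ 0.5255 -0.0973  0.0394] ((0.5129597783088684, -0.09904631227254868), (0.18449999392032623, 0.1861078441143036), 66.66220092773438)
can (0.7, 0.238) 248 [0.7108 0.2421 0.0866] ((0.7094913721084595, 0.24256382882595062), 0.027141345664858818) [129.  70.  32.]
can (0.61, 0.261) 226 [0.6195 0.2658 0.0872] ((0.6174343228340149, 0.2666248679161072), 0.026770541444420815) [127. 115. 100.]
can (0.636, 0.156) 228 [0.6507 0.1613 0.0871] ((0.6488196849822998, 0.16194017231464386), 0.02550959214568138) [129.  69.  28.]
```

The top view shows the ringed caddy at (317,248) and the plain can at (200,212). The orange look-alikes are at (209,182) and (234,203), and the tumbler is at (203,253). The scene view agrees, with the caddy at (250,198) and the plain can at (371,230). The measured sizes are right: wood 180 mm at z 0.039, can top at 0.087. Next I'll shut the fingers and feel the rim at four points.

```bash
cat >> h.py <<'E'
C0=np.array([.512,-.098])
def down(yaw):
    c,s=np.cos(np.radians(yaw)),np.sin(np.radians(yaw))
    return np.array([[c,s,0],[s,-c,0],[0,0,-1.]])
DIR={k:np.array([np.cos(a),np.sin(a)]) for k,a in zip("ABCD",np.radians([-23,157,67,247]))}
def pt(k,z): return [*(C0+.065*DIR[k]),z]
def touch(k,zap,f=5,sp=.02):
    p=env.read_state()["tcp_pos"]
    env.move_l(pt(k,max(p[2],zap)),speed=.15)
    hit=env.move_l(pt(k,.040),speed=sp,max_force=f)
    s=env.read_state(); return hit,s["tcp_pos"][2],s["ft_force"][2]
def fit(h):  # z, slopes along AB, CD
    z=np.mean(list(h.values())); t=np.hypot(h["A"]-h["B"],h["C"]-h["D"])/.13
    return round(z*1e3,2),round(t,4)
E
python3 - <<'E'
from h import *
env.command_gripper(0.0)
yaw=None
best=[]
for y in range(-180,180,15):
    qs=[env.inverse_kinematics(pt(k,.07),down(y)) for k in "ABCD"]
    if all(q is not None for q in qs):
        best.append((np.abs(np.array(qs)[0]-env.read_state()["joint_pos"]).max(),y))
best.sort(); print(best[:4]); yaw=best[0][1]
env.goto(pt("C",.12),down(yaw)); print(env.read_state()["time_s"],env.read_state()["ft_force"])
h={}
for k in "CADB":
    hit,z,f=touch(k,.075); h[k]=z; print(k,hit,round(z,4),round(f,1))
    p=env.read_state()["tcp_pos"]; env.move_l([p[0],p[1],z+.006],speed=.1)
print(fit(h),env.read_state()["time_s"])
import json; json.dump(h,open("h.json","w"))
E
```

```text
[(np.float64(52.04363185994275), 60), (np.float64(52.11593079321102), 45), (np.float64(52.43876036669056), 75), (np.float64(52.78824797982514), 90)]
4.7833 [ 0.47774551 -1.06185533  0.57148043]
C True 0.0541 4.1
A True 0.0526 3.1
D True 0.0519 3.8
B True 0.0531 5.3
(np.float64(52.91), np.float64(0.0167)) 14.5167
```

```bash
cat > press.py <<'E'
from h import *
import json,sys
h=json.load(open("h.json")); n=int(sys.argv[1]); opp=dict(zip("ABCD","BADC"))
for i in range(n):
    k=max(h,key=h.get)
    if h[k]<.0446: break
    p=env.read_state()["tcp_pos"]; zs=max(h.values())+.003
    if p[2]<zs: env.move_l([p[0],p[1],zs],speed=.1)
    env.move_l(pt(k,zs),speed=.15)
    env.move_l(pt(k,h[k]+.0015),speed=.1)
    env.move_l(pt(k,h[k]-.004),speed=.015,max_force=4)
    s=env.read_state(); z0=s["tcp_pos"][2]; f0=s["ft_force"][2]
    tgt=max(z0-.0035,.0430)
    hit=env.move_l(pt(k,tgt),speed=.01,max_force=22-f0)
    s=env.read_state(); z1=s["tcp_pos"][2]; st=z0-z1
    print(k,"pred",round(h[k],4),"z0",round(z0,4),"->",round(z1,4),"f",round(s["ft_force"][2],1),hit,"t",round(s["time_s"],1))
    for j in h: h[j]-=.42*st
    h[opp[k]]+=.58*st; h[k]=z1
    print("   ",{j:round(x*1e3,1) for j,x in h.items()},fit(h))
p=env.read_state()["tcp_pos"]; env.move_l([p[0],p[1],max(h.values())+.006],speed=.1)
json.dump(h,open("h.json","w"))
E
python3 press.py 4
```

```text
C pred 0.0541 z0 0.0533 -> 0.0505 f 9.4 False t 16.3
    {'C': np.float64(50.5), 'A': np.float64(51.4), 'D': np.float64(52.4), 'B': np.float64(51.9)} (np.float64(51.53), np.float64(0.0153))
D pred 0.0524 z0 0.0518 -> 0.0489 f 9.5 False t 18.5
    {'C': np.float64(50.9), 'A': np.float64(50.1), 'D': np.float64(48.9), 'B': np.float64(50.7)} (np.float64(50.15), np.float64(0.0165))
C pred 0.0509 z0 0.0507 -> 0.0479 f 10.1 False t 20.8
    {'C': np.float64(47.9), 'A': np.float64(49.0), 'D': np.float64(49.3), 'B': np.float64(49.5)} (np.float64(48.92), np.float64(0.0115))
B pred 0.0495 z0 0.0488 -> 0.0457 f 8.8 False t 22.8
    {'C': np.float64(46.6), 'A': np.float64(49.5), 'D': np.float64(48.0), 'B': np.float64(45.7)} (np.float64(47.45), np.float64(0.0309))
```

```bash
python3 press.py 4
```

```text
A pred 0.0495 z0 0.0481 -> 0.0454 f 9.6 False t 25.1
    {'C': np.float64(45.5), 'A': np.float64(45.4), 'D': np.float64(46.9), 'B': np.float64(46.1)} (np.float64(45.99), np.float64(0.0121))
D pred 0.0469 z0 0.0463 -> 0.0438 f 13.1 False t 27.1
    {'C': np.float64(45.9), 'A': np.float64(44.4), 'D': np.float64(43.8), 'B': np.float64(45.1)} (np.float64(44.8), np.float64(0.0168))
C pred 0.0459 z0 0.0454 -> 0.0439 f 11.6 False t 29.2
    {'C': np.float64(43.9), 'A': np.float64(43.7), 'D': np.float64(44.1), 'B': np.float64(44.5)} (np.float64(44.04), np.float64(0.0057))
```

Run:
```python
from h import *
for k in "BADC":
    p=env.read_state()["tcp_pos"]
    env.move_l([p[0],p[1],.0475],speed=.1); env.move_l(pt(k,.0475),speed=.15); env.move_l(pt(k,.0455),speed=.05)
    f0=env.read_state()["ft_force"][2]
    hit=env.move_l(pt(k,.0400),speed=.008,max_force=24)
    s=env.read_state(); print(k,hit,round(s["tcp_pos"][2],4),"f",round(f0,1),s["ft_force"].round(1),"t",round(s["time_s"],1))
p=env.read_state()["tcp_pos"]; env.move_l([p[0],p[1],.1],speed=.2)
print(env.read_state()["time_s"])
```

```text
B True 0.0437 f 0.9 [-1.5  0.3 10.9] t 31.2
A True 0.0438 f -0.1 [-1.7  1.6  8.5] t 33.2
D True 0.0437 f 0.8 [-2.2  1.2  9.9] t 34.9
C True 0.0437 f 0.5 [-1.8  0.5  9.2] t 36.9
37.3417
```

Run:
```python
from h import *
X=[.6155,.2666]
q0=env.read_state()["joint_pos"]
c=[]
for y in(135,-45):
    a=env.inverse_kinematics([*X,.16],down(y)); b=env.inverse_kinematics([*C0,.18],down(y))
    if a is not None and b is not None: c.append((np.abs(a-q0).max(),y))
print(c); y=min(c)[1]
p=env.read_state()["tcp_pos"]; env.move_l([p[0],p[1],.17],speed=.25)
env.goto([*X,.17],down(y))
env.command_gripper(1.0)
im,d=env.read_camera("wrist"); cv2.imwrite("pics/w1.png",im[...,::-1])
print(env.camera_model("wrist")["K"],env.read_state()["time_s"])
im,d=env.read_camera("top"); C=cloud("top",d)
m=(np.hypot(C[...,0]-.612,C[...,1]-.452)<.0)
print(env.landmark_of("can_mid","wrist"))
open("yaw","w").write(str(y))
```

```text
[(np.float64(32.55515414925317), 135), (np.float64(119.93511307316733), -45)]
[[325.1922621    0.         280.46473611]
 [  0.         325.1922621  206.43354437]
 [  0.           0.           1.        ]] 39.8083
[{'location': [0.4075, 0.7014], 'p': 0.94}, {'location': [0.5904, 0.6669], 'p': 0.92}]
```

View pics/w1.png

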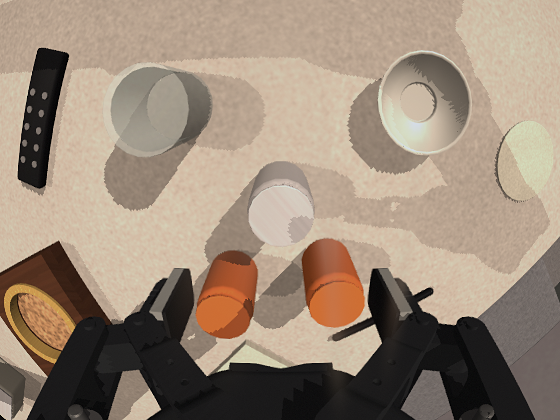

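The wrist view shows the plain can's top at about (282,215) and the orange tops at (225,317) and (335,307). The fingers are at x≈175 and 390, so the can is centred laterally. I'll check the can top by projection, then grasp.

Run:
```python
from h import *
K,E,m=cam("wrist")
def proj(P):
    c=E@np.array([*P,1]); x,y,z=c[0],-c[1],-c[2]; t=np.arctan2(np.hypot(x,y),z); a=np.arctan2(y,x)
    return K[0,2]+K[0,0]*t*np.cos(a),K[1,2]+K[1,1]*t*np.sin(a)
print("tops",[np.round(proj(P)) for P in [(.6155,.2666,.088),(.708,.243,.088),(.647,.162,.088)]], "axis scale", np.round(proj((.6255,.2566,.088))))
```

```text
tops [array([281., 214.]), array([338., 304.]), array([222., 317.])] axis scale [281. 232.]
```

Run:
```python
from h import *
X=[.6155,.2666]; R=down(int(open("yaw").read()))
hit=env.move_l([*X,.041],speed=.12,max_force=8); print("descend hit",hit,env.read_state()["tcp_pos"].round(4))
if not hit:
    env.command_gripper(0.0,effort=30)
    s=env.read_state(); print("grip",round(s["finger_gap"],3),s["grip_force"],s["time_s"])
    env.move_l([*X,.16],speed=.15)
    s=env.read_state(); print("lift",round(s["finger_gap"],3),s["grip_force"],s["ft_force"].round(1),s["time_s"])
    env.goto([*C0,.16],R)
    im,d=env.read_camera("scene"); cv2.imwrite("pics/s2.png",im[120:320,180:460,::-1].repeat(2,0).repeat(2,1))
    print(env.read_state()["time_s"])
```

```text
descend hit False [0.6162 0.2668 0.0419]
grip 0.613 31.370266887824982 41.5417
lift 0.606 31.801386347506195 [ 0.5  0.3 -2.6] 42.4833
43.95
```

View pics/s2.png

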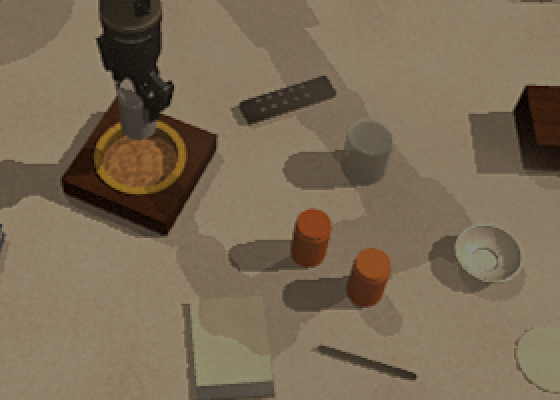

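The can is held upright above the ringed well (crop ~(138,120)), the ring looks flush, and the oranges and tumbler haven't moved. Now I'll lower it.

Run:
```python
from h import *
env.move_l([*C0,.072],speed=.12)
hit=env.move_l([*C0,.058],speed=.012,max_force=4); s=env.read_state(); print(hit,s["tcp_pos"].round(4),s["ft_force"].round(1),s["time_s"])
if hit:
    env.command_gripper(1.0); env.sleep(.2)
    env.move_l([*C0,.20],speed=.15)
    im,d=env.read_camera("scene"); cv2.imwrite("pics/s3.png",im[120:320,180:460,::-1].repeat(2,0).repeat(2,1))
    env.goto([.6,.1,.25],down(135))
    im,d=env.read_camera("top"); C=cloud("top",d); cv2.imwrite("pics/t3.png",im[120:320,180:460,::-1].repeat(2,0).repeat(2,1))
    r=np.hypot(C[...,0]-C0[0],C[...,1]-C0[1])
    p=C[(r<.055)&(C[...,2]>.1)&(C[...,2]<.125)]; print("can top",len(p),p.mean(0).round(4),p[:,2].std().round(4))
    q=C[(r>.061)&(r<.069)&(C[...,2]<.07)&(C[...,2]>.03)]; print("rim",len(q),q[:,2].mean().round(4), np.linalg.lstsq(np.c_[q[:,:2]-C0,np.ones(len(q))],q[:,2],rcond=None)[0].round(4))
    print(env.read_state()["time_s"])
```

```text
True [ 0.512  -0.098   0.0638] [-0.8 -0.3  5.8] 45.5667
can top 217 [ 0.5106 -0.0965  0.1088] 0.0036
rim 333 0.0429 [-0.0076 -0.0094  0.0429]
48.25
```

View pics/s3.png

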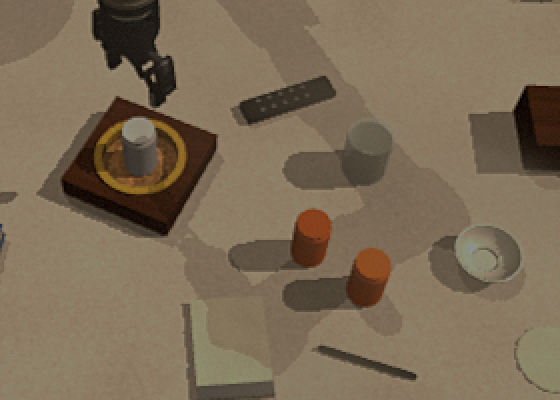

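The can stands upright in the ringed well (crop ~(140,145)), with its top at z 0.109. The ring is flush, and nothing else has moved. I'm handing the job in.

```bash
python3 -c "
from h import *
print(env.sign_off())"
```

```text
the job is handed in; nothing more can be done
None
```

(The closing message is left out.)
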